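# Lock the chip socket and hold the loupe at focus over the chip

### The arm

A 6-joint arm with a two-finger parallel gripper is mounted at the origin on the work surface. World frame = base frame: x ahead of the robot, y to its left, z up, the work surface at z = 0. Lengths are in m, angles in rad, forces in N, time in s.
With the tool pointing down it reaches from about 0.35 to 0.875 m from the base axis. Payload 4.2 kg.
Tool frame: the origin (TCP) lies at the very end of the fingers, on their centre line; the grasp point (between the pads) lies 19 mm behind it; z points along the fingers, y is the line along which they close (so a half turn about z gives the same grasp; the last joint's range is limited). The gripper opens to 85 mm and grips with 20 to 120 N. Pads are 22 mm wide; open, the fingers measure 114 mm over their backs; the gripper's body (76 mm by 85 mm) begins 54 mm behind the grasp point. The pads swing forward as they close: fully open they stand 13 mm farther back than shut.
Start: joints at [1.489, 0.385, 0.008, 0, -1.194, -0.259], TCP at [0.209, 0.589, 0.231] pointing down, gripper open.
Joint ranges: [-3.14, 3.14], [-1.21, 2.06], [-1.07, 1.41], [-3.16, 2.05], [-2.99, -0.16], [-3.1, 3.1]. Speed limits (rad/s): [2.79, 2.79, 3.14, 3.14, 3.14, 3.14].

### API

Orientations are given as a unit quaternion [w, x, y, z].
In Python, from plant import r gives the robot as it stands. Calls block until the motion is done:
- r.move_ptp(position, orientation): joint-space move of the TCP to a pose.
- r.movel(position, rot=None, velocity=0.15): straight line of the TCP; rot=None keeps the orientation; velocity is the mean speed in m/s.
- r.set_joints(angles): joint-space move.
- r.set_gripper(opening, f_grip=None): finger opening in m; f_grip is the grip in N (None keeps the last); returns when the fingers have stopped.
- r.pause(seconds).
- r.solve_ik(position, orientation): joint angles nearest the present ones, or None.
- r.get_image(name): name is "scene" or "top"; returns a dict with "color" (400x640x3 uint8, red, green, blue), "vfov" (degrees; the focal length in pixels is half the picture's height over the tangent of half this angle, whatever the lens; pixels are square), "cx", "cy" (the principal point, pixels), "extrinsics" (4x4, takes a point from world to camera coordinates). Camera axes: x right, y down, z forward; pixel columns grow to the right and rows downward; lengths in m; the calibration is good to about 2 mm. A picture is of the moment at which its call begins. There is no depth.
A pose or a line that the arm cannot do raises r.Unreachable and nothing moves.
- r.job_done(): hands the job in; it is judged then, once.
Readings, each from a call of its own:
- r.read_t(): time.
- r.read_q(): joint angles.
- r.read_joint_velocities(): joint speeds.
- r.read_effort(): joint torques, N m.
- r.read_ee_pos(): TCP position.
- r.read_tool_rot(): TCP orientation.
- r.read_contact_force(): force on the tool from outside, world axes, zero at the start.
- r.read_ft_torque(): the same for the moment, N m.
- r.read_width(): finger opening in m.
- r.read_grip_force(): force on a finger pad.
Only numpy, scipy, OpenCV 4.12 (cv2) and the standard library are available. Lean on these libraries where they do the work, as an engineer would, in place of code of your own. Each camera call takes 0.05 s, during which the arm holds its last target. There are 200 camera calls.

### The job

At this phone-repair bench, swing the red-tipped clamp lever of the chip test socket all the way down shut; then pick up the loupe and hold it level over the chip, its round lens centred above the chip and its rim level with the orange collar on the socket's focus post. Finish while holding it there, still and in mid-air, with the loupe touching neither socket nor post. Keep the loupe level the whole time, do not slide the collar, and leave everything else on the bench where it is.

Things in the scene. Friction and masses are not known exactly. Their poses are not given: they have to be found in the camera images.
- socket: fixed chip test socket on the 3 mm thick blue mat: aluminium foot 100 x 110 x 6 mm, black block 75 x 60 mm, 24 mm tall. Origin: centre of the underside, below the chip; x towards the lever's hinge end, z up. A steel focus post (8 mm diameter, 122 mm tall) stands at x +36, y +44 mm; the lever lies along the side at y -44 mm. Stands left or right of the loupe
- chip (a point): centre of the top of the dark 18 mm square chip (silver centre, in a white surround) in the middle of the socket, 29 mm above the socket's underside
- lever (a joint): angle of the clamp lever in rad: 0 = shut, lying level along the side of the socket; grows as the red tip rises, up to 1.5 = nearly upright. It starts partly open and stays where it is left (light friction, about 1 N at the tip); a push on its upper side swings it shut, against a stop
- lever_hinge (a point): the lever's hinge axis (along the socket's y), at x +40, y -44, z +26 mm in the socket's frame. The lever runs from here towards the socket's -x when shut; a steel bar 7 mm wide and 6 mm thick ends in a red tab
- lever_tip (a point): middle of the upper face of the lever's red tab (26 mm long, 20 mm wide, 8 mm thick), 79 mm from the hinge axis, measured along the lever, and 4 mm above the lever's centre line; when shut the face is 30 mm above the socket's underside, higher than the black block
- collar_mark (a point): centre of the orange collar (20 mm diameter, 12 mm tall) that marks the focal height on the focus post; its height, 74 to 108 mm above the socket's underside, differs each time. It slides on the post if pushed with 2 N
- loupe: loupe lying flat on the blue mat: black handle 90 long x 16 wide x 18 mm tall, brass-rimmed round lens (62 mm diameter, 12 mm tall rim). Origin: at the handle's underside, 5 mm from the handle's middle towards the lens; centre of mass about 22 mm from it towards the lens; x along the handle towards the lens, z up (vertical when level). About 90 g
- lens (a point): centre of the loupe's lens and rim, halfway up the rim: 85 mm from the loupe's origin along its x, 6 mm above its underside. This point is to be at the height of collar_mark, above chip
- flux_jar: small round flux jar, 42 mm across, 42 mm tall, yellow cap; bystander; origin at its underside
- screwdriver: red-handled screwdriver, 150 mm long, lying; bystander; origin at its underside
- board: green phone circuit board, 55 x 120 x 7 mm, lying flat; bystander; origin at its underside
- tweezers: steel tweezers, 135 mm long, lying; bystander; origin at its underside
- tray: white divided parts tray, 85 x 110 x 25 mm; bystander; origin at its underside
- blower: green dust-blower bulb, 60 mm across, 85 mm tall with its nozzle; bystander; origin at its underside
- spool: metal solder-wire spool, 52 mm across, 36 mm tall; bystander; origin at its underside
There are look-alikes about, which are no part of the job. Of the things like the loupe, leave any that is turquoise; of the rest the smaller one is meant.

How it is judged:
On the way, in this order (a step that is already met when the one before it is completed fails the run):
1. the clamp lever is shut (value of joint lever below 0.12 rad), for 0.2 s.
2. the loupe is held level over the chip at the collar's height (horizontal distance between lens and chip below 0.01 m and z of lens in the frame of collar_mark between -0.006 and 0.006 m and angle between loupe's own z axis and vertical below 0.12 rad and contact force between the fingers and loupe above 1 N and contact force between loupe and socket below 0.2 N and linear speed of loupe below 0.03 m/s and value of joint lever below 0.12 rad), for 0.3 s.
At the end, for the whole second after the job is handed in: The lever is within 0.12 rad of shut; the loupe is in the fingers (over 1 N), touching nothing of the socket, still (under 30 mm/s), its lens centre within 10 mm horizontally of the chip's centre and within 6 mm of the height of the orange collar's centre, tilted less than 0.12 rad (all of step 2); the arm keeps its last pose, push and grip.
It fails at once if the collar is slid by more than 4 mm (distance of collar_mark from where it was at the start of the episode above 0.004 m).
It fails at once if the loupe is tilted more than 0.4 rad (angle between loupe's own z axis and vertical above 0.4 rad).
It fails at once if a bystander is moved more than 30 mm (distance of any of flux_jar, screwdriver, board, tweezers, tray, blower, spool from where it was at the start of the episode above 0.03 m).
It also fails if it takes over 53 s, if anything falls off the work surface, if the arm or the gripper's body presses on something with over 40 N, if the wrist force passes 120 N, or if a joint passes its speed limit or range.

## Working session

There is one attempt and no reset: what is moved stays moved. The work goes in short steps, each a Python script; the robot and the scene stay as the last script left them, time stands still between calls to the robot, and variables do not carry over. Pictures are saved under pics/ and viewed, at most 10 in all, crops included, and the job is handed in when it is done.

```bash
mkdir -p pics; ls
python3 - <<'E'
from plant import r
import cv2,pickle
d={}
for n in("scene","top"):
    i=r.get_image(n);d[n]=i;cv2.imwrite(f"pics/{n}0.png",i["color"][:,:,::-1]);print(n,i["vfov"],i["cx"],i["cy"],i["extrinsics"].round(4).tolist())
pickle.dump(d,open("im0.pkl","wb"));print(r.read_t(),r.read_tool_rot())
E
```

```text
pics
scene 42.74862565730414 313.27010100062336 204.031019228155 [[-0.8649, 0.5019, -0.0098, 0.4284], [0.4324, 0.735, -0.5224, -0.1643], [-0.255, -0.456, -0.8527, 1.4717], [0.0, 0.0, 0.0, 1.0]]
top 55.90641896454681 324.05067503662656 196.96704423384801 [[-0.0125, -0.9999, -0.0022, 0.0106], [-0.9976, 0.0127, -0.0675, 0.4862], [0.0675, 0.0013, -0.9977, 0.9986], [0.0, 0.0, 0.0, 1.0]]
0.1 [ 9.83732672e-04  9.85502249e-01 -1.69659475e-01 -1.11005824e-04]
```

View pics/scene0.png

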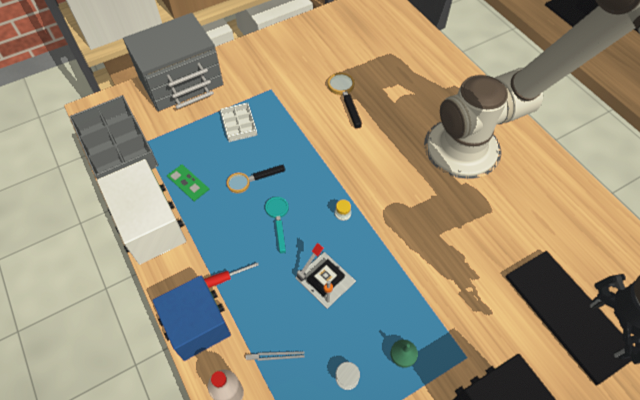

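View pics/top0.png

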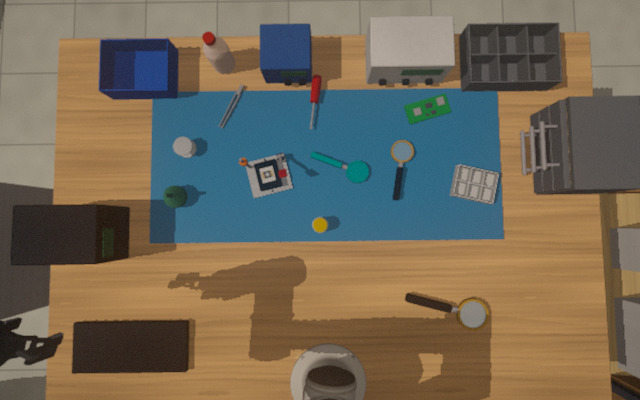

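Scene: the turquoise loupe is at scene (277,207) / top (357,172), to be left. A brass loupe on the mat has its lens at scene (238,182) / top (402,152) and its handle at top (398,185). A larger brass loupe on the bare bench is at scene (341,83) / top (473,313). The smaller non-turquoise one is the loupe on the mat. The socket is at top (270,175), with the red tip at (283,174) and the orange collar at (243,161).

Run:
```python
import cv2
a=cv2.imread("pics/top0.png")[130:225,225:425];cv2.imwrite("pics/c1.png",cv2.resize(a,None,fx=4,fy=4,interpolation=cv2.INTER_CUBIC))
b=cv2.imread("pics/scene0.png")[155:315,215:375];cv2.imwrite("pics/c2.png",cv2.resize(b,(592,592),interpolation=cv2.INTER_CUBIC))
```

```text
(no output)
```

View pics/c1.png

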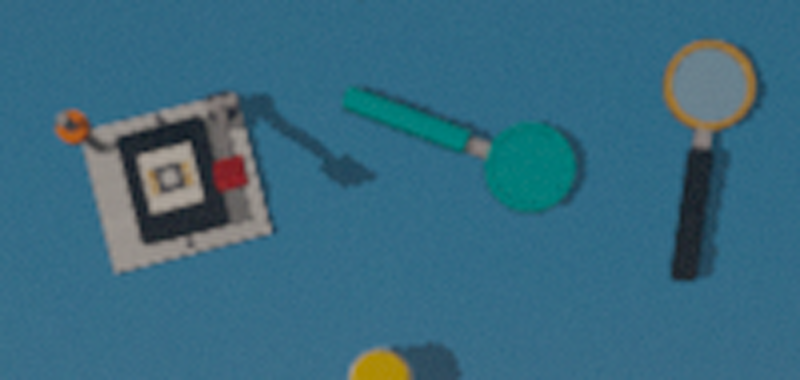

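View pics/c2.png

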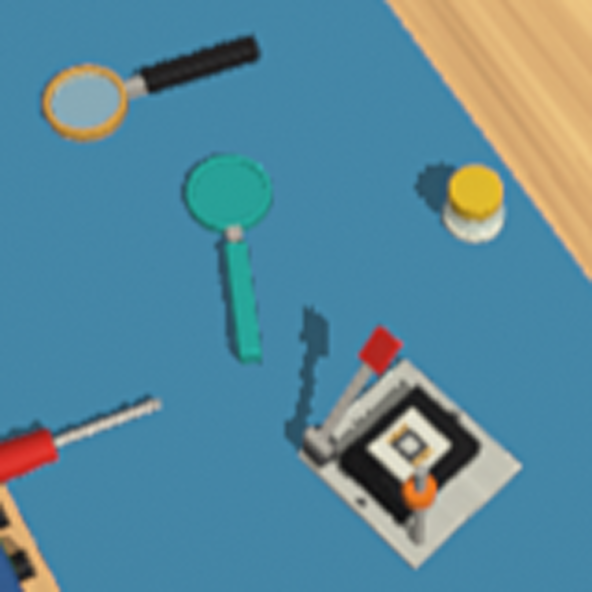

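The crops confirm the loupe: brass rim, black handle, lens at c1 (710,85), handle (692,215). The lever is hinged at the far end (c1 (235,105)), red tab at (230,173), collar at (72,127), chip at (170,178). Socket yaw is about +15°.

```bash
cat > h.py <<'E'
import numpy as np,cv2
def cam(i):
    f=200/np.tan(np.radians(i["vfov"])/2);E=np.array(i["extrinsics"]);R=E[:3,:3];return f,i["cx"],i["cy"],R,-R.T@E[:3,3]
def ray(i,p):
    f,cx,cy,R,c=cam(i);d=R.T@np.array([(p[0]-cx)/f,(p[1]-cy)/f,1]);return c,d/np.linalg.norm(d)
def plane(i,p,z):
    c,d=ray(i,p);return c+d*(z-c[2])/d[2]
def tri(a,p,b,q):
    c1,d1=ray(a,p);c2,d2=ray(b,q)
    s=np.linalg.lstsq(np.c_[d1,-d2],c2-c1,rcond=None)[0];x,y=c1+s[0]*d1,c2+s[1]*d2
    return (x+y)/2,np.linalg.norm(x-y)
def proj(i,P):
    f,cx,cy,R,c=cam(i);v=R@(np.array(P)-c);return np.array([cx+f*v[0]/v[2],cy+f*v[1]/v[2]])
RNG={"red":[(0,140,90),(6,255,255),(174,140,90),(180,255,255)],"orange":[(7,150,120),(17,255,255)],"brass":[(10,90,90),(26,255,255)],
"black":[(0,0,0),(180,255,60)],"white":[(0,0,165),(180,70,255)]}
def blobs(i,col,box,hull=True,amin=8):
    x0,y0,x1,y1=box;h=cv2.cvtColor(i["color"],cv2.COLOR_RGB2HSV)[y0:y1,x0:x1];L=RNG[col]
    m=sum(cv2.inRange(h,L[k],L[k+1])for k in range(0,len(L),2)).astype(np.uint8)
    out=[]
    for c in cv2.findContours(m,cv2.RETR_EXTERNAL,cv2.CHAIN_APPROX_NONE)[0]:
        c=cv2.convexHull(c) if hull else c
        M=cv2.moments(c)
        if M["m00"]>=amin: out.append((M["m00"],np.array([M["m10"]/M["m00"]+x0,M["m01"]/M["m00"]+y0]),c+np.array([x0,y0])))
    return sorted(out,key=lambda t:-t[0])
E
python3 - <<'E'
from h import *;import pickle
d=pickle.load(open("im0.pkl","rb"));T,S=d["top"],d["scene"]
B={"red":((270,160,295,190),(305,240,330,262)),"orange":((232,150,256,172),(318,278,338,298)),"brass":((385,135,420,168),(222,168,252,196)),
"black":((388,160,408,205),(245,160,290,186)),"white":((255,160,280,190),(312,258,342,290))}
R={}
for k,(a,b) in B.items():
    t,s=blobs(T,k,a),blobs(S,k,b)
    print(k,[(x[0],x[1].round(1).tolist()) for x in t[:3]],[(x[0],x[1].round(1).tolist()) for x in s[:3]])
    if t and s: R[k]=(t[0],s[0]);P,e=tri(T,t[0][1],S,s[0][1]);print("   tri",P.round(4),round(e,4))
for n,i,z in(("T",T,0),("S",S,1)):
    for k,h in(("brass",.009),("black",.013),("white",.032)):
        if k in R:print(n,k,plane(i,R[k][z][1],h).round(4))
t=R["black"][0];print(cv2.minAreaRect(t[2]))
# handle min-rect long axis ends -> world
# foot corners: contour of non-blue region
for n,i,b in(("T",T,(240,150,300,202)),("S",S,(290,245,360,310))):
    x0,y0,x1,y1=b;h=cv2.cvtColor(i["color"],cv2.COLOR_RGB2HSV)[y0:y1,x0:x1]
    m=255-cv2.inRange(h,(95,80,40),(120,255,255));m[:]=cv2.inRange(h,(0,0,90),(180,60,255)) 
    c=max(cv2.findContours(m,0,1)[0],key=cv2.contourArea);q=cv2.boxPoints(cv2.minAreaRect(c))+[x0,y0]
    print(n,q.round(1).tolist());w=np.array([plane(i,p,.009) for p in q]);print(w.round(4).tolist(),w.mean(0).round(4))
E
```

```text
red [(47.5, [281.9, 173.0])] [(69.0, [317.1, 249.3])]
   tri [0.5452 0.1089 0.0843] 0.0034
orange [(30.0, [243.1, 161.5])] [(51.5, [328.1, 287.2])]
   tri [0.5739 0.2061 0.0909] 0.002
brass [(372.5, [402.0, 150.8])] [(329.0, [237.5, 182.3])]
   tri [ 0.6118 -0.2112  0.0084] 0.0027
black [(173.0, [397.6, 183.5])] [(192.0, [268.4, 172.0])]
   tri [ 0.5226 -0.197   0.0104] 0.0045
white [(51.0, [266.6, 170.1]), (24.5, [268.2, 179.1])] [(216.0, [325.3, 275.2]), (37.5, [338.0, 286.2]), (32.5, [316.0, 261.5])]
   tri [0.5556 0.1569 0.0403] 0.0052
T brass [ 0.6107 -0.2102  0.009 ]
T black [ 0.5205 -0.1951  0.013 ]
T white [0.5589 0.1566 0.032 ]
S brass [ 0.6129 -0.2118  0.009 ]
S black [ 0.5249 -0.1969  0.013 ]
S white [0.5516 0.1553 0.032 ]
((397.5799255371094, 183.44000244140625), (5.798276424407959, 31.819807052612305), 8.130102157592773)
T [[244.3, 162.2], [283.8, 152.3], [292.8, 188.1], [253.2, 197.9]]
[[0.5848, 0.2211, 0.009], [0.6107, 0.1129, 0.009], [0.5122, 0.0891, 0.009], [0.4866, 0.1966, 0.009]] [0.5486 0.1549 0.009 ]
S [[291.0, 273.0], [319.5, 244.5], [355.5, 280.5], [327.0, 309.0]]
[[0.6163, 0.0991, 0.009], [0.5157, 0.0669, 0.009], [0.4897, 0.1963, 0.009], [0.5872, 0.2234, 0.009]] [0.5522 0.1464 0.009 ]
```

```bash
cat >> h.py <<'E'
SO=np.array([.5495,.155,.003]);YAW=np.radians(13.7)
def sock(x,y,z):
    c,s=np.cos(YAW),np.sin(YAW);return SO+np.array([c*x-s*y,s*x+c*y,z])/1000
def down(psi): return [0,float(np.cos(psi/2)),float(np.sin(psi/2)),0]
E
python3 - <<'E'
from h import *;from plant import r;import pickle
r.set_gripper(0.0,40)
q=down(YAW)
r.move_ptp(sock(-8,-44,200).tolist(),q)
print(r.read_ee_pos(),r.read_t(),r.read_contact_force())
r.movel(sock(-8,-44,95).tolist(),velocity=.15)
f0=np.array(r.read_contact_force())
for x,z in((-10,80),(-13,70),(-16,60),(-20,50),(-24,42),(-27,36),(-29,33),(-29,31),(-29,30),(-29,29),(-29,28)):
    r.movel(sock(x,-44,z).tolist(),velocity=.05)
    f=np.array(r.read_contact_force())-f0;print(x,z,f.round(1),np.round(r.read_ee_pos(),4)[2])
    if f[2]>6: break
r.pause(.3);print(np.array(r.read_contact_force())-f0,r.read_t())
i=r.get_image("top");j=r.get_image("scene");pickle.dump((i,j),open("im1.pkl","wb"))
E
```

```text
[0.55216364 0.11101186 0.20305998] 2.9833 [-0.49371935 -0.13023647  0.2253523 ]
-10 80 [-0.9  0.   1.2] 0.0827
-13 70 [-0.4  0.6  0.2] 0.0725
-16 60 [-0.5  0.1  1.2] 0.0625
-20 50 [0.5 1.  0.3] 0.0526
-24 42 [-0.4  0.2  0. ] 0.0445
-27 36 [ 1.3  0.9 -0.2] 0.0386
-29 33 [-0.2  0.5  0.2] 0.0358
-29 31 [0.1 0.3 0.1] 0.0339
-29 30 [0.7 0.8 0.7] 0.0331
-29 29 [-1.8  0.7  6.3] 0.0328
[-2.46841044  1.19085894  5.85302873] 7.275
```

Run:
```python
from h import *;from plant import r;import pickle
r.movel(sock(-29,-44,170).tolist(),velocity=.25)
L=np.array([.6118,-.211]);H=np.array([.5227,-.196]);d=(L-H)/np.linalg.norm(L-H);psi=np.arctan2(d[1],d[0])
g=L-.063*d;print(g,np.degrees(psi))
r.move_ptp([float(g[0]),float(g[1]),.15],down(psi))
r.set_gripper(.06)
i=r.get_image("top");j=r.get_image("scene");pickle.dump((i,j),open("im1.pkl","wb"))
print(r.read_t(),r.read_q())
a=cv2.resize(i["color"][135:205,230:300],(390,390),interpolation=2);b=cv2.resize(j["color"][235:315,285:365],(400,390),interpolation=2)
cv2.imwrite("pics/d1.png",np.hstack([a,b])[:,:,::-1])
t,s=blobs(i,"red",(260,150,300,205)),blobs(j,"red",(295,240,370,300))
if t and s:
  print(t[0][:2],s[0][:2],tri(i,t[0][1],j,s[0][1]),"expect",sock(-39,-44,30))
```

```text
[ 0.54967423 -0.20054112] -9.55614709061076
9.9667 [-7.32484970e-02  3.87108305e-01 -2.06660923e-01  5.68556026e-06
 -9.77019301e-01  1.47718187e+00]
(51.5, array([286.70873786, 183.86084142])) (58.5, array([323.86609687, 253.27350427])) (array([0.5228229 , 0.10281701, 0.02896752]), np.float64(0.002526496833481481)) expect [0.52203046 0.10301515 0.033     ]
```

View pics/d1.png

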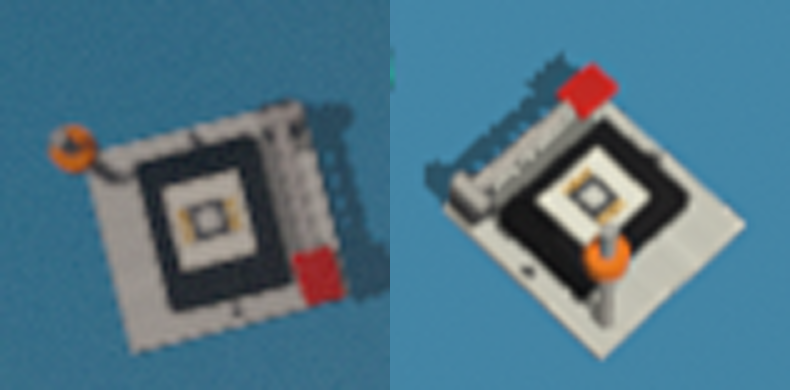

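The lever is shut: the red tab lies along the socket side at d1 (318,275) left and (588,90) right. The collar and chip are undisturbed. Next I grasp the loupe.

Run:
```python
from h import *;from plant import r;import pickle
p=np.array(r.read_ee_pos());f0=np.array(r.read_contact_force())
r.movel([p[0],p[1],.03],velocity=.2);r.movel([p[0],p[1],.0065],velocity=.05)
print(np.array(r.read_contact_force())-f0,r.read_ee_pos())
r.set_gripper(0.0,35);print(r.read_width(),r.read_grip_force(),np.array(r.read_contact_force())-f0)
p=np.array(r.read_ee_pos());r.movel([p[0],p[1],.03],velocity=.05);r.movel([p[0],p[1],.16],velocity=.12)
print(r.read_width(),r.read_grip_force(),np.array(r.read_contact_force())-f0,r.read_ft_torque(),r.read_t())
i=r.get_image("top");j=r.get_image("scene");pickle.dump((i,j),open("im2.pkl","wb"))
a=cv2.resize(i["color"][110:210,350:450],(390,390),interpolation=2);b=cv2.resize(j["color"][90:230,190:330],(400,390),interpolation=2)
cv2.imwrite("pics/d2.png",np.hstack([a,b])[:,:,::-1])
```

```text
[-0.67284121 -0.37869975 -0.73135115] [ 0.54964727 -0.20059609  0.00628818]
0.015050050060787865 36.44896745681763 [-0.81206056  0.62081169  1.76670927]
0.014804299318133218 36.114837527275085 [ 0.38199779 -1.02447534 -0.92282663] [ 0.02382205 -0.03327889  0.00143697] 13.65
```

View pics/d2.png

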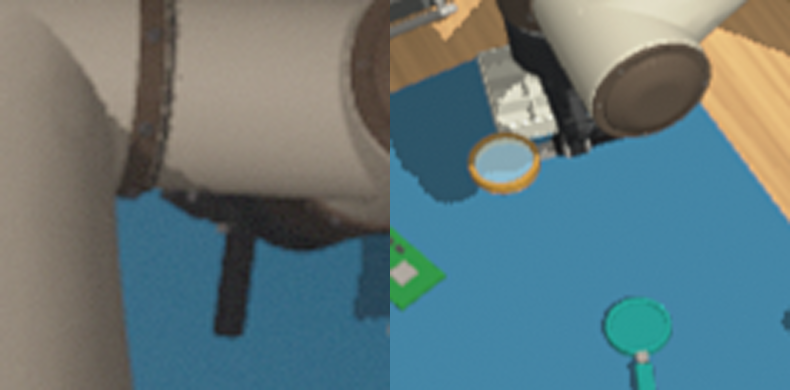

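The loupe is gripped, with the rim seen at d2 right (505,162). In the top view the arm hides the lens, so I check it by the scene ray and then carry it over.

Run:
```python
from h import *;from plant import r;import pickle
d=pickle.load(open("im0.pkl","rb"));i1=pickle.load(open("im1.pkl","rb"));i2=pickle.load(open("im2.pkl","rb"))
# collar, several images
for T,S in((d["top"],d["scene"]),i1):
    t=blobs(T,"orange",(232,150,256,172))[0][1];s=blobs(S,"orange",(318,278,338,298))[0][1];print("collar",t,s,tri(T,t,S,s)[0].round(4))
    c,v=ray(S,s);n=v[:2]/np.linalg.norm(v[:2]);P=np.array([.5746,.2063]);k=((P-c[:2])@v[:2])/(v[:2]@v[:2]);print("  scene ray at post",(c+k*v).round(4))
# lens now
p=np.array(r.read_ee_pos());w,x,y,z=r.read_tool_rot();psi=2*np.arctan2(y,x);ex=np.array([np.cos(psi),np.sin(psi),0])
Lp=p+.063*ex+[0,0,.0027];S=i2[1]
b=blobs(S,"brass",(225,125,262,165));print([(q[0],q[1]) for q in b[:2]],"pred",proj(S,Lp),"at z:",plane(S,b[0][1],Lp[2]),Lp)
for n in (0,-.1,.2,.5):
  q=r.solve_ik([.55-.063*np.cos(n),.155-.063*np.sin(n),.09],down(n));print(n,np.round(q,2) if q is not None else None)
print(cv2.fitEllipse(b[0][2]))
```

```text
collar [243.06666667 161.53333333] [328.1197411  287.17799353] [0.5739 0.2061 0.0909]
  scene ray at post [0.5751 0.206  0.0923]
collar [243.08196721 161.58469945] [328.1197411  287.17799353] [0.5739 0.206  0.0907]
  scene ray at post [0.5751 0.206  0.0923]
[(284.5, array([232.30697129, 147.86994728]))] pred [229.8343582  148.12390973] at z: [ 0.60593768 -0.20856864  0.16168049] [ 0.61160008 -0.21098718  0.16168049]
0 [ 0.63  0.35 -0.46  0.   -0.77  0.94]
-0.1 [ 0.64  0.35 -0.45  0.   -0.77  0.83]
0.2 [ 0.6   0.34 -0.46  0.   -0.76  1.17]
0.5 [ 0.57  0.35 -0.46  0.   -0.77  1.51]
((229.7827606201172, 148.05091857910156), (20.84589385986328, 24.34857940673828), 75.83090209960938)
```

Run:
```python
from h import *;from plant import r;import pickle
w,x,y,z=r.read_tool_rot();psi=2*np.arctan2(y,x);e=np.array([np.cos(psi),np.sin(psi)])
g=np.array([.5498,.155])-.063*e
p=r.read_ee_pos();r.movel([p[0],p[1],.19],velocity=.15)
r.movel([g[0],g[1],.19],velocity=.15)
r.movel([g[0],g[1],.0888],velocity=.08);r.pause(.5)
p=np.array(r.read_ee_pos());print(p,r.read_t(),r.read_grip_force(),r.read_contact_force())
L=np.r_[p[:2]+.063*e,p[2]+.0027];print("lens",L,r.read_tool_rot())
i=r.get_image("top");j=r.get_image("scene");pickle.dump((i,j),open("im3.pkl","wb"))
print("pred px",proj(i,L),proj(j,L))
b=blobs(j,"brass",(285,220,350,300),hull=True)
for q in b[:3]: print(q[0],q[1],cv2.fitEllipse(q[2]) if len(q[2])>5 else 0)
a=cv2.resize(i["color"][135:205,230:300],(390,390),interpolation=2);b=cv2.resize(j["color"][225:315,280:370],(400,390),interpolation=2)
cv2.imwrite("pics/d3.png",np.hstack([a,b])[:,:,::-1])
```

```text
[0.48768777 0.16545951 0.088847  ] 18.6417 36.095643639564514 [-0.29870644 -0.22015331 -0.36022891]
lens [0.54981238 0.15499371 0.091547  ] [-1.95921842e-05  9.96524472e-01 -8.33005062e-02  3.59496413e-05]
pred px [263.59374721 170.44040882] [326.12659217 264.30404594]
547.0 [325.75167581 264.63040829] ((325.80731201171875, 264.7431640625), (25.91787338256836, 28.19294548034668), 162.96109008789062)
64.5 [328.03100775 287.36175711] ((328.04290771484375, 287.2085876464844), (9.031472206115723, 10.378602981567383), 23.205493927001953)
```

View pics/d3.png

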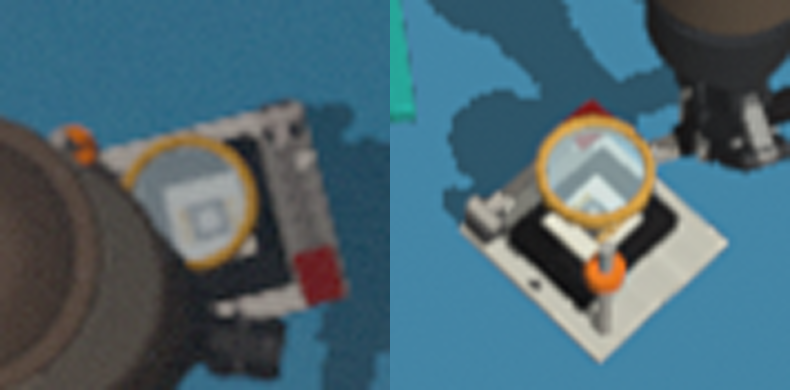

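The lens hangs over the chip: rim at d3 left (190,202) and right (597,172), clear of the post and the collar at (605,268). One last triangulation with a circle fit to the visible rim arc.

Run:
```python
from h import *;import pickle
from scipy.optimize import least_squares
i,j=pickle.load(open("im3.pkl","rb"))
h=cv2.cvtColor(i["color"],cv2.COLOR_RGB2HSV);m=cv2.inRange(h,(12,90,90),(26,255,255));y,x=np.nonzero(m);k=(x>250)&(x<280)&(y>155)&(y<188);x,y=x[k],y[k]
s=least_squares(lambda v:np.hypot(x-v[0],y-v[1])-v[2],[264,171,11.5],loss="soft_l1",f_scale=.5).x;print(len(x),s)
P,e=tri(i,s[:2],j,[325.78,264.68]);print("lens",P,e)
```

```text
93 [263.42758691 170.911758    11.3661497 ]
lens [0.54970749 0.15518619 0.08953923] 0.0019427873430739038
```

Run:
```python
from plant import r
p=r.read_ee_pos();r.movel([p[0],p[1],p[2]+.0008],velocity=.01);r.pause(1);print(r.read_ee_pos(),r.read_grip_force(),r.read_t());print(r.job_done())
```

```text
[0.48770988 0.16547264 0.08963833] 36.09514653682709 19.9917
the job is handed in; nothing more can be done
None
```

I handed the job in at 20 s of the 53 s allowed, with the lever shut and the loupe held still and level over the chip; by my measurements the lens is within about 1–2 mm of the chip's centre and the collar's height, but no verdict came back.

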